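# Lift the filter basket off the lazy Susan with the wooden hook

### The arm

A 7-joint arm with a two-finger parallel gripper is mounted at the origin on the work surface. World frame = base frame: x ahead of the robot, y to its left, z up, the work surface at z = 0. Lengths are in m, angles in rad, forces in N, time in s.
With the tool pointing down it reaches from about 0.4 to 0.925 m from the base axis. Payload 4.1 kg.
Tool frame: the origin (TCP) lies between the finger pads; the fingertips stand r.nose_length ahead of it and the grasp point (between the pads) lies 11 mm behind it (r.nose_length is the distance from the TCP to the fingertips, in m); z points along the fingers, y is the line along which they close (so a half turn about z gives the same grasp; the last joint's range is limited). The gripper opens to 85 mm and grips with 20 to 120 N. Pads are 22 mm wide; open, the fingers measure 114 mm over their backs; the gripper's body (76 mm by 85 mm) begins 54 mm behind the grasp point. The pads swing forward as they close: fully open they stand 13 mm farther back than shut.
Start: joints at [1.105, 0.398, 0.045, 1.537, -0.019, 1.207, -0.051], TCP at [0.233, -0.607, 0.239] pointing down, gripper open.
Joint ranges: [-2.82, 2.82], [-0.49, 2.23], [-1.37, 1.46], [0, 2.46], [-1.36, 4.5], [0.23, 2], [-2.94, 2.94]. Speed limits (rad/s): [2.57, 2.57, 3.14, 3.14, 3.14, 3.14, 3.14].

### API

Orientations are given as a rotation vector (axis times angle).
In Python, from workcell import r gives the robot as it stands. The module is installed in compiled form; this text tells all that it offers.
- The arm moves only by the tool jog_arm, never from a script. Its argument "motion" is a list that holds one entry, the list of rows, each a list of 7 numbers: the shift along the tool's x, y, z normalised to -1 to 1, where 1 is 20 mm, then the turn, a rotation vector about the tool's x, y, z normalised to -1 to 1, where 1 is 4 degrees, then the opening, from 0 (shut) to 1 (fully open). A call has 1 to 20 rows; each row shifts and turns the commanded pose from where the row before left it, along the tool's axes as they then stand; what a row does not reach is not made up. A row lasts 1/10 s, in which the tool goes at most 50 mm and 8.59 degrees, less where a joint would pass 70% of its speed; a pose out of reach is approached as far as the arm can. A call with a number of a shift or a turn outside -1 to 1 is refused whole. A call with a gripper value outside its range is refused whole. The fingers move at their own pace and stop on an object; "squeeze" is the grip in N (left out, the last holds). Time passes only in rows, so rows that do not move let the fingers close. It gives the time, the measured TCP pose, the force, the opening and the grip force at its end, in the units of the state.
- r.get_state(): the state, without advancing time (a new reading comes with each control period).
- r.camera(name): name is "side" or "top" or "wrist"; returns the picture (400x640x3 uint8, red, green, blue); there is no depth.
- r.calibration(name): a dict with "mtx" (3x3 intrinsics, pixels), "world_to_cam" (4x4, takes a point from world to camera coordinates); the wrist camera has in their place "mount" (4x4, takes a point from camera to tool coordinates, whose origin is the TCP and whose axes are the flange's). Camera axes: x right, y up, looking along -z (the intrinsics and any distortion apply to the point x, -y, -z); pixel columns grow to the right and rows downward; lengths in m; the calibration is good to about 2 mm. A picture is of the moment at which its call begins: read the wrist's pose just before it. calibration takes no time and is no camera call.
- r.close_job(): hands the job in; it is judged then, once.
Trained networks look in the newest picture that a camera, given by its name, has taken for a name from the list of things; names that differ only in an ending like _2 or _b are one class to them, and where a whole thing is asked for, a point or a joint stands for the part that bears it (a point fixed in the world has none). Each returns a list of dicts, best first, with "p" (0 to 1); they miss things now and then, are a little off and sometimes report something else, mostly with a low value. They report only what shows in the picture. A call takes as long as a camera call. They do not tell look-alikes from the thing itself.
- r.recognise(camera, label): "extent" ([left, top, right, bottom] in pixels, round what is visible of it).
The state is a dict: "clock": time; "q": joint angles; "dq": joint speeds; "effort": joint torques, N m; "tool_pos": TCP position; "tool_rot": TCP orientation; "ft_force": force on the tool from outside, world axes, zero at the start; "moment": the same for the moment, N m; "finger_gap": finger opening in m; "grasp_force": force on a finger pad.
Only numpy, scipy, OpenCV 4.12 (cv2) and the standard library are available. Lean on these libraries where they do the work, as an engineer would, in place of code of your own. Each camera call takes 0.05 s, during which the arm holds its last target. There are 200 camera calls.

### The job

Pick up the wooden hook and with it lift the freshly washed steel filter basket off the turntable by its arched handle, then set it down gently, standing upright, on the plastic tray, and finally lay the hook back down on the bare counter. Keep the fingers off the basket, and set the basket down without dropping it. The turntable spins freely: do not let it swing round, and leave the canister, the glass server and the dripper where they are.

Things in the scene. Friction and masses are not known exactly. Their poses are not given: they have to be found in the camera images.
- hook: Loose straight wooden hook stick lying on the counter, 213 mm long, 70 g, flat underside. Origin: underside, where to grip; x along the stick to its tip, z up. Handle x -75 to 40 mm, 18 wide (y), 26 tall; shaft x 40 to 100, 14 wide, 18 tall; notch (saddle) open upwards x 100 to 126, only 10 tall; upturned tip x 126 to 138, 18 tall.
- hook_saddle (a point): Middle of the notch's floor on the hook, 113 mm ahead of the hook's origin and 10 mm above its underside: the basket's handle hangs here.
- basket: Loose steel filter basket on the turntable, 140 g: open cup, 68 mm across at the foot, 84 at the rim, 60 tall. Origin: centre of underside, z up. A rigid 6 mm bar arches over it in its own y-z plane (x points through the arch): uprights at y +-40 to z 105, sloping in over y +-22, z 124 to the apex at z 130 (bar centre); open from the rim (60) to z 127 at the middle.
- basket_arch (a point): Apex of the basket's arched handle (centre of the bar), 130 mm above the basket's underside.
- turntable: Fixed foot of the wooden lazy Susan; origin on the counter on its spin axis. It carries the round platter, 330 mm across, top 34 mm above the counter.
- platter (a joint): Turn of the platter about the vertical, rad, 0 at the start; spins almost without friction.
- tray: Fixed grey plastic tray, 300 (x) by 220 (y) mm outside, rim 22 mm high, walls and floor 5 mm thick. Origin: centre of its underside on the counter. Its -x half is free, the dripper stands in the +x half.
- canister: Black enamel canister with screw lid, 87 mm across, 117 mm tall, loose, standing on the far side of the turntable; origin centre of underside. A bystander.
- server: Wide-mouth glass server, 88 mm across, 104 mm tall, loose, standing on the far side of the turntable; origin centre of underside. A bystander.
- dripper: White hard silicone dripper (a cone on a round flange), 104 mm across, 81 mm tall, loose, standing on the tray; origin centre of underside. A bystander.
Mind the look-alikes: they are no part of the job. Several things look just like the hook: the one meant starts farthest to the robot's left.

How it is judged:
On the way, in this order (a step that is already met when the one before it is completed fails the run):
1. the basket hangs from the hook by its arch, clear above the turntable (z of basket in the frame of turntable above 0.055 m and contact force between hook and basket above 0.3 N and contact force between basket and turntable below 0.05 N and contact force between the fingers and basket below 0.05 N), for 0.3 s.
2. the basket stands upright on the tray, free of the hook (x of basket in the frame of tray between -0.15 and 0.15 m and y of basket in the frame of tray between -0.11 and 0.11 m and z of basket in the frame of tray below 0.012 m and angle between basket's own z axis and vertical below 0.12 rad and contact force between basket and tray above 0.2 N and contact force between hook and basket below 0.05 N and linear speed of basket below 0.03 m/s), for 0.2 s.
At the end, for the whole second after the job is handed in: The basket stands upright (within 0.12 rad) and at rest on the tray's floor, free of the hook, and the hook lies at rest flat on the counter (its origin under 30 mm and its notch under 40 mm high), touching neither the tray nor the turntable (all of step 2 and height (world z) of hook below 0.03 m and height (world z) of hook_saddle below 0.04 m and contact force between hook and tray below 0.05 N and contact force between hook and turntable below 0.05 N and linear speed of hook below 0.03 m/s).
It fails at once if the fingers touch the basket (contact force between the fingers and basket above 0.5 N).
It fails at once if the basket is dropped or flung (faster than 0.6 m/s), falls over (tilts more than 0.8 rad), or is banged down on the tray (more than 25 N) (linear speed of basket above 0.6 m/s or angle between basket's own z axis and vertical above 0.8 rad or contact force between basket and tray above 25 N).
It fails at once if the turntable swings round by more than 0.5 rad (value of joint platter above 0.5 rad or value of joint platter below -0.5 rad).
It fails at once if the canister or the server is tipped (0.3 rad) or shifted more than 60 mm (angle between any of canister, server's own z axis and vertical above 0.3 rad or distance of any of canister, server from where it was at the start of the episode above 0.06 m).
It fails at once if the dripper is tipped (0.3 rad) or shifted more than 30 mm (angle between dripper's own z axis and vertical above 0.3 rad or distance of dripper from where it was at the start of the episode above 0.03 m).
It also fails if it takes over 67 s, if anything falls off the work surface, if the arm or the gripper's body presses on something with over 40 N, if the wrist force passes 120 N, or if a joint passes its speed limit or range.

## Working session

There is one attempt and no reset: what is moved stays moved. The work goes in short steps, Python scripts to look and compute and a tool call to move; the robot and the scene stay as the last step left them, time stands still between calls to the robot, and variables do not carry over. Pictures are saved under pics/ and viewed, at most 10 in all, crops included, and the job is handed in when it is done.

Besides the shell and the picture viewer there is one more tool, called after "Emit:" by a JSON object that holds its "name" and its "arguments", one argument or row to a line. jog_arm: Moves the arm, as the interface text tells. Scaled input: -1 to 1 covers 20 mm each way for a shift and 4 degrees each way for a turn. Its arguments: {"type":"object","properties":{"motion":{"type":"array"},"squeeze":{"type":"number"}},"required":["motion"]}

```bash
mkdir -p pics
cat > h.py <<'E'
import numpy as np, cv2
from scipy.spatial.transform import Rotation as R
from workcell import r
def shot(n,f=None):
    im=r.camera(n)
    if f: cv2.imwrite('pics/'+f,im[:,:,::-1])
    return im
def cam(n,st=None):
    c=r.calibration(n)
    if n=='wrist':
        T=np.eye(4);T[:3,:3]=R.from_rotvec(st['tool_rot']).as_matrix();T[:3,3]=st['tool_pos']
        C=T@c['mount']
    else: C=np.linalg.inv(c['world_to_cam'])
    return c,C
def ray(n,uv,st=None):
    c,C=cam(n,st)
    d=c.get('dist')
    p=cv2.undistortPoints(np.array([[uv]],float),c['mtx'],d)[0,0]
    v=C[:3,:3]@np.array([p[0],-p[1],-1]); return C[:3,3],v/np.linalg.norm(v)
def at_z(n,uv,z,st=None):
    o,v=ray(n,uv,st); return o+v*(z-o[2])/v[2]
def tri(rays):
    A=0;b=0
    for o,v in rays:
        P=np.eye(3)-np.outer(v,v);A=A+P;b=b+P@o
    return np.linalg.solve(A,b)
def proj(n,p,st=None):
    c,C=cam(n,st); q=np.linalg.inv(C)@np.r_[p,1]
    return cv2.projectPoints(np.array([[q[0],-q[1],-q[2]]]),np.zeros(3),np.zeros(3),c['mtx'],c.get('dist'))[0].ravel()
E
python3 - <<'E'
from h import *
st=r.get_state();print({k:np.round(v,3) for k,v in st.items()},r.nose_length)
print(r.calibration('side').keys(), r.calibration('wrist'))
ims=[shot(n,n+'0.png') for n in('top','side')]
cv2.imwrite('pics/both.png',cv2.resize(np.vstack(ims),None,fx=.75,fy=.75)[:,:,::-1])
for n in('top','side'):
  print(n,np.round(cam(n)[1][:3,3],2))
  for l in('hook','basket','turntable','tray','canister','server','dripper'):
    for d in r.recognise(n,l)[:4]: print(l,np.round(d['extent']),round(d['p'],2))
E
```

```text
{'clock': np.float64(0.0), 'q': array([ 1.105,  0.399,  0.045,  1.538, -0.019,  1.207, -0.051]), 'dq': array([-0.002, -0.   ,  0.002,  0.   ,  0.   , -0.   ,  0.001]), 'effort': array([-0.0000e+00, -4.7513e+01,  1.3640e+00, -2.5422e+01,  1.2000e-02,
        9.0000e-03,  0.0000e+00]), 'tool_pos': array([ 0.233, -0.606,  0.238]), 'tool_rot': array([-3.087e+00, -5.730e-01,  1.000e-03]), 'ft_force': array([ 0.143,  0.022, -0.249]), 'moment': array([ 0.018,  0.052, -0.003]), 'grasp_force': np.float64(0.0), 'finger_gap': np.float64(0.085)} 0.008
dict_keys(['mtx', 'world_to_cam']) {'mtx': array([[330.06005695,   0.        , 319.21180545],
       [  0.        , 330.06005695, 206.88442315],
       [  0.        ,   0.        ,   1.        ]]), 'mount': array([[ 9.03628337e-04,  9.63348846e-01,  2.68250227e-01,
         6.78809519e-02],
       [ 9.99999427e-01, -7.16323711e-04, -7.96115631e-04,
        -3.71586867e-04],
       [-5.74783076e-04,  2.68250793e-01, -9.63348941e-01,
        -1.34314077e-01],
       [ 0.00000000e+00,  0.00000000e+00,  0.00000000e+00,
         1.00000000e+00]])}
top [ 0.31 -0.02  1.04]
hook [364. 285. 438. 331.] 0.89
hook [312. 141. 330. 216.] 0.72
basket [184. 140. 229. 176.] 0.83
turntable [166.  84. 287. 198.] 0.61
tray [387. 129. 468. 237.] 0.86
canister [184.  69. 226. 117.] 0.66
server [235.  80. 273. 125.] 0.9
dripper [410. 130. 456. 175.] 0.61
side [-0.17  1.01  0.87]
hook [257. 213. 320. 240.] 0.93
hook [411. 197. 434. 238.] 0.89
basket [197. 231. 230. 292.] 0.81
turntable [133. 231. 265. 316.] 0.98
tray [274. 158. 383. 210.] 0.57
canister [133. 219. 176. 276.] 0.57
dripper [296. 149. 326. 185.] 0.91
```

View pics/top0.png

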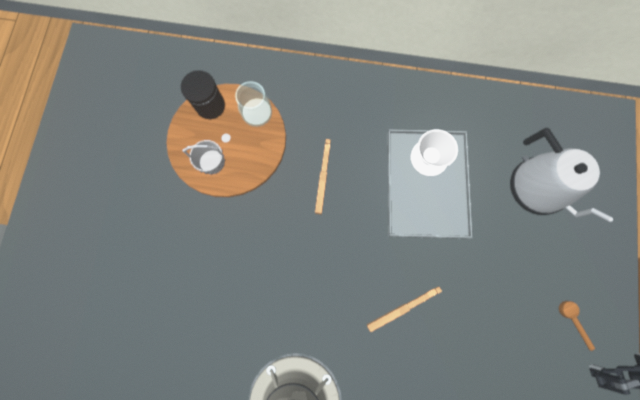

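View pics/side0.png

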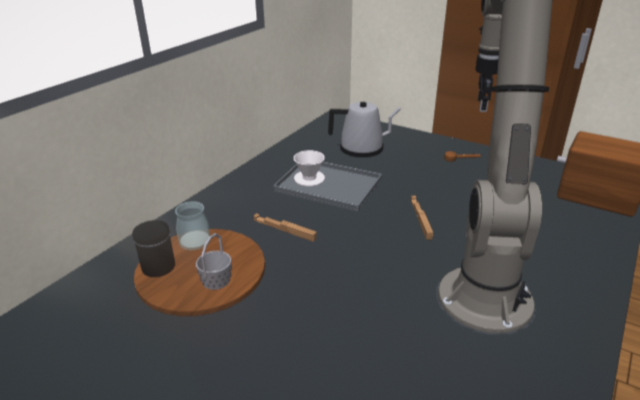

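The top picture shows four candidate sticks. The left hook is at (324,177) with its tip up at (328,141), the right hook is at (405,309), the spoon is at (576,325), and something dark is at (620,375). Farthest to the robot's left (+y) is the one at (324,177). Next come a close crop to check this and the first measurements.

Run:
```python
from h import *
t=cv2.imread('pics/top0.png');s=cv2.imread('pics/side0.png')
f=lambda im,x,y,w,h,k:cv2.resize(im[y:y+h,x:x+w],None,fx=k,fy=k,interpolation=cv2.INTER_CUBIC)
a=f(t,160,70,200,150,4)
cv2.imwrite('pics/c.png',f(t,160,75,190,145,4))
cv2.imwrite('pics/d.png',f(s,130,190,200,130,4))
for n,uv,z in[('top',(328,141),.01),('top',(320,211),.026),('top',(226,138),.034),('top',(389,131),.022),('top',(466,130),.022),('top',(470,237),.022),('top',(390,236),.022),('top',(404,309),.02)]:print(uv,at_z(n,uv,z).round(3))
```

```text
(328, 141) [0.688 0.019 0.01 ]
(320, 211) [0.483 0.01  0.026]
(226, 138) [0.645 0.297 0.034]
(389, 131) [ 0.738 -0.147  0.022]
(466, 130) [ 0.774 -0.36   0.022]
(470, 237) [ 0.475 -0.393  0.022]
(390, 236) [ 0.446 -0.183  0.022]
(404, 309) [ 0.265 -0.24   0.02 ]
```

View pics/c.png

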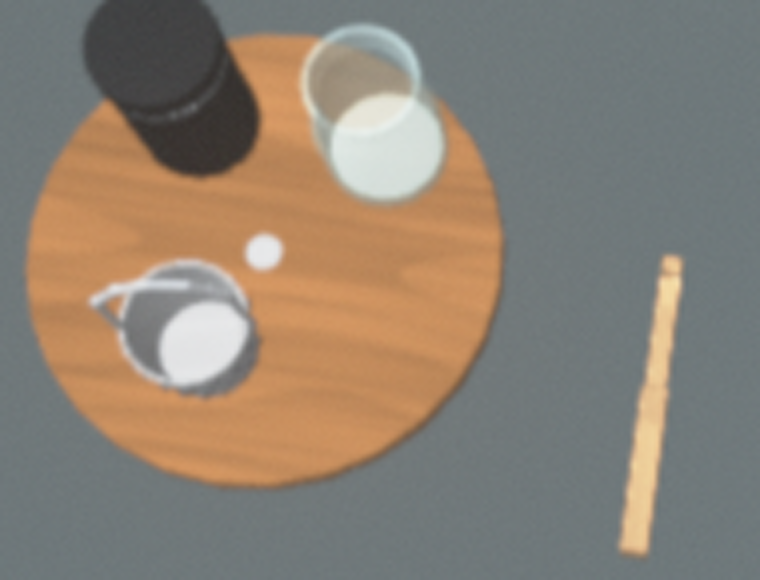

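View pics/d.png

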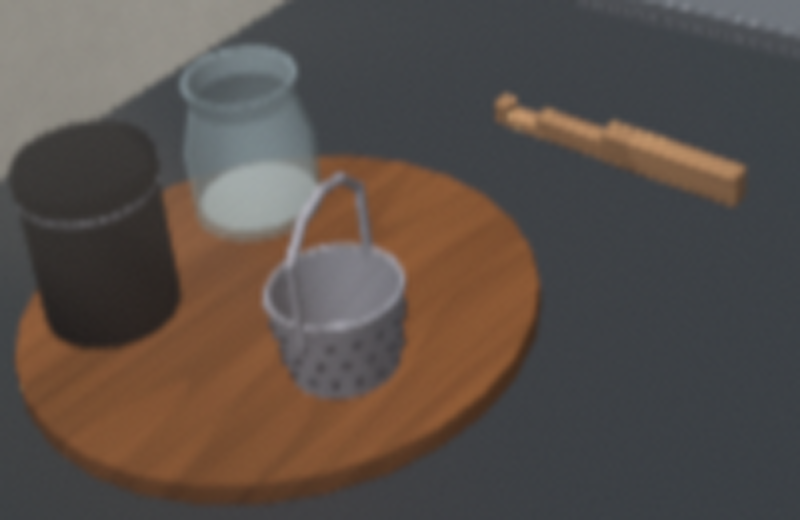

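The crop confirms the choice: the stick at top (324,177) has its notch and upturned tip at the far end (328,141) and its thick handle toward the robot. The basket's arch spans roughly left to right, with the left shoulder near (184,150). Next I fit the poses.

```bash
cat >> h.py <<'E'
from scipy.optimize import least_squares
def fitbasket(obs,z0,x0=(.59,.33,0)):
    # obs: (cam, local point, uv, st)
    f=lambda q:np.concatenate([proj(n,np.array([q[0],q[1],z0])+R.from_euler('z',q[2]).apply(l),st)-uv for n,l,uv,st in obs])
    s=least_squares(f,x0);return s.x,s.fun.reshape(-1,2)
def plan(goal,yaw):
    "shift in tool axes (mm) and turn about tool z (deg) to reach pointing-down goal with tool x at yaw"
    st=r.get_state();M=R.from_rotvec(st['tool_rot']).as_matrix()
    x=np.array([np.cos(yaw),np.sin(yaw),0]);z=np.array([0,0,-1]);G=np.c_[x,np.cross(z,x),z]
    rv=R.from_matrix(M.T@G).as_rotvec(degrees=True)
    d=np.array(goal)-st['tool_pos']
    print('t',st['clock'],'pos',st['tool_pos'].round(4),'shift now',(M.T@d*1e3).round(1),'shift after turn',(G.T@d*1e3).round(1),'turn deg',rv.round(2))
E
python3 - <<'E'
from h import *
c=lambda x,y:np.array([160+x/4,75+y/4]);s=lambda x,y:np.array([130+x/4,190+y/4])
obs=[('top',[0,0,.06],c(185,322),None),('top',[0,0,.002],c(203,343),None),('top',[0,.040,.105],c(94,300),None),('top',[0,.04,.06],c(122,328),None),
('side',[0,0,.06],s(335,287),None),('side',[0,0,.130],s(343,177),None)]
b,f=fitbasket(obs,.034);print('basket',b.round(3),f.round(1).tolist())
p=tri([ray('top',c(160,287)),ray('side',s(343,177))]);print('apex tri',p.round(3))
tip=tri([ray('top',c(672,262)),ray('side',s(506,98))]);end=tri([ray('top',c(634,552)),ray('side',s(744,170))]);print('hook tip/end top',tip.round(3),end.round(3))
a=at_z('top',c(672,262),.018);e=at_z('top',c(634,549),.024);d=(a-e)[:2];print(a,e,np.hypot(*d));u=d/np.hypot(*d);o=e[:2]+.075*u;yaw=np.arctan2(u[1],u[0]);print('origin',o,yaw)
for n,k,z in[('canister',(200,127),.034),('server',(388,148),.034)]:print(n,at_z('top',c(*k),z).round(3))
print('dripper',at_z('top',(430,157),.005).round(3))
plan([o[0],o[1],.2],yaw)
E
```

```text
basket [0.569 0.319 0.165] [[-0.1, 0.7], [1.7, 2.2], [0.9, 0.6], [0.0, -0.6], [1.2, -1.4], [-4.2, 2.5]]
apex tri [0.567 0.31  0.168]
hook tip/end top [0.686 0.018 0.016] [0.477 0.013 0.025]
[0.68635648 0.01845908 0.018     ] [0.47978855 0.01350925 0.024     ] 0.20662722686941146
origin [0.55476703 0.01530591] 0.023957656449192653
canister [0.73  0.36  0.034]
server [0.734 0.227 0.034]
dripper [ 0.686 -0.272  0.005]
t 0.8 pos [ 0.2332 -0.6068  0.2394] shift now [ 523.3 -465.3   39.3] shift after turn [ 336.4 -614.2   39.4] turn deg [ 1.000e-02 -0.000e+00  1.965e+01]
```

Emit:
{"name": "jog_arm", "arguments": {
  "motion": [
    [[0,0,0,0,0,0.98,1],[0,0,0,0,0,0.98,1],[0,0,0,0,0,0.98,1],[0,0,0,0,0,0.98,1],[0,0,0,0,0,0.98,1],[0.54,-0.99,0,0,0,0,1],[0.54,-0.99,0,0,0,0,1],[0.54,-0.99,0,0,0,0,1],[0.54,-0.99,0,0,0,0,1],[0.54,-0.99,0,0,0,0,1],[0.54,-0.99,0,0,0,0,1],[0.54,-0.99,0,0,0,0,1],[0.54,-0.99,0,0,0,0,1],[0.54,-0.99,0,0,0,0,1],[0.54,-0.99,0,0,0,0,1],[0.54,-0.99,0,0,0,0,1],[0.54,-0.99,0,0,0,0,1],[0.54,-0.99,0,0,0,0,1],[0.54,-0.99,0,0,0,0,1],[0.54,-0.99,0,0,0,0,1]]
  ]
}}

```text
clock: 2.8
tool_pos: [0.3881, -0.3051, 0.2395]
tool_rot: [3.141, 0.039, 0.001]
ft_force: [-0.4, 0.5, -0.1]
finger_gap: 0.0854
grasp_force: 0.0
```

Emit:
{"name": "jog_arm", "arguments": {
  "motion": [
    [[0.54,-0.99,0,0,0,0,1],[0.54,-0.99,0,0,0,0,1],[0.54,-0.99,0,0,0,0,1],[0.54,-0.99,0,0,0,0,1],[0.54,-0.99,0,0,0,0,1],[0.54,-0.99,0,0,0,0,1],[0.54,-0.99,0,0,0,0,1],[0.54,-0.99,0,0,0,0,1],[0.54,-0.99,0,0,0,0,1],[0.54,-0.99,0,0,0,0,1],[0.54,-0.99,0.4,0,0,0,1],[0.54,-0.99,0.4,0,0,0,1],[0.54,-0.99,0.4,0,0,0,1],[0.54,-0.99,0.4,0,0,0,1],[0.54,-0.99,0.4,0,0,0,1],[0.54,-0.99,0,0,0,0,1],[0,0,0,0,0,0,1],[0,0,0,0,0,0,1]]
  ]
}}

```text
clock: 4.6
tool_pos: [0.5526, 0.0151, 0.1993]
tool_rot: [3.141, 0.04, -0.0]
ft_force: [-0.2, 0.2, -0.1]
finger_gap: 0.0853
grasp_force: 0.0
```

Run:
```python
from h import *
plan([.5548,.0153,.2],.024)
st=r.get_state();im=shot('wrist','w1.png')
hsv=cv2.cvtColor(im,cv2.COLOR_RGB2HSV)
for d in r.recognise('wrist','hook')[:3]:
    print(np.round(d['extent']),d['p'])
for l,p in[('origin',[.5548,.0153,.026]),('tip',[.6864,.0185,.018]),('end',[.4798,.0135,.026])]:print(l,proj('wrist',np.array(p),st).round(1))
```

```text
t 4.6 pos [0.5526 0.0151 0.1993] shift now [ 2.2 -0.2 -0.7] shift after turn [ 2.2 -0.2 -0.7] turn deg [0.03 0.02 0.09]
[309.  30. 328. 257.] 0.63
origin [319.  186.5]
tip [319.3  35.8]
end [318.9 259.1]
```

View pics/w1.png

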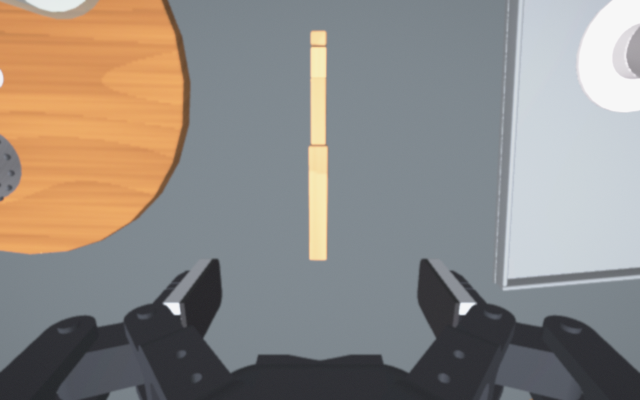

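The wrist view shows the hook centred under the gripper: back end at (318,259), handle shoulder at (318,146), tip at (318,35). This matches the prediction to 1–2 px, so I descend and grip.

Emit:
{"name": "jog_arm", "arguments": {
  "motion": [
    [[0.1,0,0.95,0,0,0,0.7],[0,0,0.95,0,0,0,0.7],[0,0,0.95,0,0,0,0.7],[0,0,0.95,0,0,0,0.7],[0,0,0.95,0,0,0,0.7],[0,0,0.95,0,0,0,0.7],[0,0,0.95,0,0,0,0.7],[0,0,0.95,0,0,0,0.7],[0,0,0.95,0,0,0,0.7],[0,0,0.5,0,0,0,0.6],[0,0,0.25,0,0,0,0.5],[0,0,0,0,0,0,0.4],[0,0,0,0,0,0,0.1],[0,0,0,0,0,0,0],[0,0,0,0,0,0,0],[0,0,0,0,0,0,0],[0,0,0,0,0,0,0],[0,0,0,0,0,0,0]]
  ],
  "squeeze": 80
}}

```text
clock: 6.5
tool_pos: [0.5556, 0.0152, 0.0144]
tool_rot: [3.141, 0.039, 0.003]
ft_force: [-1.8, -0.4, 6.1]
finger_gap: 0.016
grasp_force: 81.1
```

Emit:
{"name": "jog_arm", "arguments": {
  "motion": [
    [[0,0,-0.3,0,0,0,0],[0,0,-0.6,0,0,0,0],[0,0,-1,0,0,0,0],[0,0,-1,0,0,0,0],[0,0,-1,0,0,0,0],[0,0,-1,0,0,0,0],[0,0,-1,0,0,0,0],[0,0,-1,0,0,0,0],[0,0,-1,0,0,0,0],[0,0,-1,0,0,0,0],[0,0,-1,0,0,0,0],[0,0,-1,0,0,0,0],[0,0,-1,0,0,-0.67,0],[0,0,-0.9,0,0,-0.67,0],[0,0,0,0,0,-0.68,0]]
  ]
}}

```text
clock: 8.0
tool_pos: [0.5559, 0.0156, 0.273]
tool_rot: [3.13, 0.264, 0.009]
ft_force: [0.4, -0.1, -0.7]
finger_gap: 0.0164
grasp_force: 80.5
```

Emit:
{"name": "jog_arm", "arguments": {
  "motion": [
    [[-0.18,-0.9,0,0,0,0,0],[-0.18,-0.9,0,0,0,0,0],[-0.18,-0.9,0,0,0,0,0],[-0.18,-0.9,0,0,0,0,0],[-0.18,-0.9,0,0,0,0,0],[-0.18,-0.9,0,0,0,0,0],[-0.18,-0.9,0,0,0,0,0],[-0.18,-0.9,0,0,0,0,0],[-0.18,-0.9,0,0,0,0,0],[-0.18,-0.9,0,0,0,0,0],[-0.18,-0.9,0,0,0,0,0],[-0.18,-0.9,0,0,0,0,0],[-0.18,-0.9,0,0,0,0,0],[0,0,0,0,0,0,0],[0,0,0,0,0,0,0]]
  ]
}}

```text
clock: 9.5
tool_pos: [0.4698, 0.2377, 0.2696]
tool_rot: [3.13, 0.261, 0.001]
ft_force: [0.1, 0.3, -1.0]
finger_gap: 0.0162
grasp_force: 80.4
```

Run:
```python
from h import *
st=r.get_state();im=shot('wrist','w2.png');np.save('w2.npy',np.r_[st['tool_pos'],st['tool_rot']])
print(st['clock'],st['tool_pos'].round(4),st['finger_gap'])
for d in r.recognise('wrist','basket')[:2]: print(np.round(d['extent']),d['p'])
for l in([0,0,.13],[0,.04,.105],[0,-.04,.105],[0,0,.06]):print(l,proj('wrist',np.array([.569,.319,.034])+R.from_euler('z',.165).apply(l),st).round(1))
M=R.from_rotvec(st['tool_rot'])
for l in ([113,0,-10+14.4],[138,0,14.4-18]):print('hook',proj('wrist',st['tool_pos']+M.apply(np.array(l)/1e3),st).round(1))
```

```text
9.5 [0.4698 0.2377 0.2696] 0.01620126260890516
[170.   6. 294. 112.] 0.91
[0, 0, 0.13] [223.6  47.1]
[0, 0.04, 0.105] [178.7  53.7]
[0, -0.04, 0.105] [287.2  54. ]
[0, 0, 0.06] [245.9  63.1]
hook [320.1 -12.4]
hook [ 320.3 -109.5]
```

View pics/w2.png

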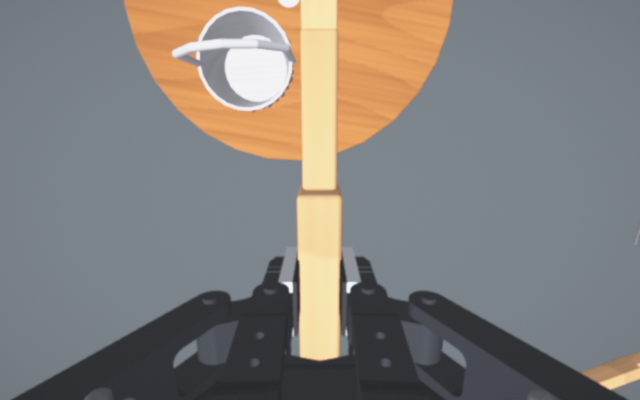

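The wrist view shows the basket at about (245,59): left bar shoulder (175,54), apex about (225,44), right shoulder about (292,60). The held hook lies along column 320. I take a second wrist position for parallax.

Emit:
{"name": "jog_arm", "arguments": {
  "motion": [
    [[0.9,0.3,0,0,0,0,0],[0.9,0.3,0,0,0,0,0],[0.9,0.3,0,0,0,0,0],[0.9,0.3,0,0,0,0,0],[0,0,0,0,0,0,0],[0,0,0,0,0,0,0]]
  ]
}}

```text
clock: 10.2
tool_pos: [0.5447, 0.2254, 0.2689]
tool_rot: [3.131, 0.257, -0.002]
ft_force: [0.0, 0.4, -1.1]
finger_gap: 0.0161
grasp_force: 80.4
```

Run:
```python
from h import *
st=r.get_state();im=shot('wrist','w3.png');np.save('w3.npy',np.r_[st['tool_pos'],st['tool_rot']])
print(st['clock'],st['tool_pos'].round(4))
for d in r.recognise('wrist','basket')[:2]: print(np.round(d['extent']),d['p'])
a=cv2.imread('pics/w2.png')[0:125,160:310];b=im[60:210,120:270,::-1]
f=lambda i:cv2.resize(i,None,fx=5,fy=5,interpolation=cv2.INTER_CUBIC)
a=np.vstack([a,np.zeros((25,150,3),np.uint8)])
cv2.imwrite('pics/w23.png',cv2.resize(np.hstack([a,b]),(800,400),interpolation=cv2.INTER_CUBIC))
```

```text
10.2 [0.5447 0.2254 0.2689]
[150.  96. 274. 189.] 0.93
```

View pics/w23.png

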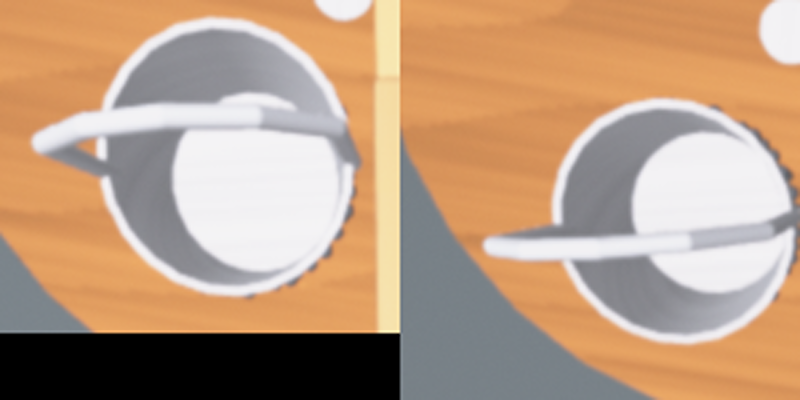

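Run:
```python
from h import *
S=[]
for n in('w2','w3'):
    a=np.load(n+'.npy');S.append(dict(tool_pos=a[:3],tool_rot=a[3:]))
k=800/300
A=lambda x,y:np.array([160+x/k,y/k]);B=lambda x,y:np.array([120+(x-400)/k,60+y/k])
P=dict(ls=[0,.04,.105],rs=[0,-.04,.105],rk=[0,-.022,.124],rim=[0,0,.06],fl=[0,0,.003])
o2=[(P['ls'],A(41,142)),(P['rs'],A(345,132)),(P['rk'],A(260,117)),(P['rim'],A(226,157)),(P['fl'],A(257,183))]
o3=[(P['ls'],B(491,245)),(P['rk'],B(690,241)),(P['rs'],B(772,231)),(P['rim'],B(676,221)),(P['fl'],B(713,212))]
obs=[('wrist',l,u,S[0]) for l,u in o2]+[('wrist',l,u,S[1]) for l,u in o3]
for z in(.03,.034,.038):
    b,f=fitbasket(obs,z);print(z,b.round(4),np.abs(f).sum().round(1));
    if z==.034:print(f.round(1).tolist())
for n in('ls','rs','rk','rim'):
    print(n,tri([ray('wrist',dict((str(l),u) for l,u in o)[str(P[n])],s) for o,s in((o2,S[0]),(o3,S[1]))]).round(4))
# hook seen in w2: x=40 boundary, x=100 boundary
s=S[0];M=R.from_rotvec(s['tool_rot'])
for l in([40,0,14.4-26],[100,0,14.4-18]):print(proj('wrist',s['tool_pos']+M.apply(np.array(l)/1e3),s).round(1))
```

```text
0.03 [0.5714 0.3209 0.2005] 23.2
0.034 [0.5713 0.3199 0.2013] 19.2
[[2.5, -1.0], [-3.1, -1.2], [-0.3, -0.1], [0.4, 1.2], [0.6, 0.4], [2.7, -1.0], [-0.3, 0.1], [-2.0, 0.5], [-0.5, 1.2], [0.3, 0.1]]
0.038 [0.5712 0.3189 0.2021] 20.0
ls [0.5623 0.3606 0.1399]
rs [0.5795 0.2792 0.1359]
rk [0.5757 0.2983 0.1577]
rim [0.5723 0.3203 0.0927]
[319.9 190.8]
[320.1  21. ]
```

Emit:
{"name": "jog_arm", "arguments": {
  "motion": [
    [[0,0,0,0,0,-0.53,0],[-0.93,-0.48,0,0,0,0,0],[-0.93,-0.48,0,0,0,0,0],[-0.93,-0.48,0,0,0,0,0],[-0.93,-0.48,0,0,0,0,0],[-0.93,-0.48,0,0,0,0,0],[-0.93,-0.48,0,0,0,0,0],[-0.93,-0.48,0,0,0,0,0],[-0.93,-0.48,0,0,0,0,0],[-0.93,-0.48,0,0,0,0,0],[0,0,0.96,0,0,0,0],[0,0,0.96,0,0,0,0],[0,0,0.96,0,0,0,0],[0,0,0.96,0,0,0,0],[0,0,0.96,0,0,0,0],[0,0,0.96,0,0,0,0],[0,0,0.96,0,0,0,0],[0,0,0,0,0,0,0],[0,0,0,0,0,0,0]]
  ]
}}

```text
clock: 12.2
tool_pos: [0.3631, 0.2776, 0.1352]
tool_rot: [3.125, 0.319, -0.0]
ft_force: [-0.3, -0.4, -0.7]
finger_gap: 0.0162
grasp_force: 80.4
```

Run:
```python
from h import *
plan([.3626,.2773,.1344],.2013)
im=shot('side','s2.png')[170:320,110:360,::-1]
cv2.imwrite('pics/s2c.png',cv2.resize(im,None,fx=3.2,fy=3.2,interpolation=cv2.INTER_CUBIC))
st=r.get_state();M=R.from_rotvec(st['tool_rot'])
for l in([0,0,14.4-26],[40,0,14.4-26],[100,0,14.4-18],[138,0,14.4-18],[138,0,14.4]):
  p=st['tool_pos']+M.apply(np.array(l)/1e3);print(l,((proj('side',p)-[110,170])*3.2).round(1))
```

```text
t 12.2 pos [0.3631 0.2776 0.1352] shift now [-0.5  0.2  0.8] shift after turn [-0.5  0.2  0.8] turn deg [-0.    0.01  0.11]
[0, 0, -11.6] [589.2 294.9]
[40, 0, -11.6] [536.7 282.5]
[100, 0, -3.5999999999999996] [460.8 273.3]
[138, 0, -3.5999999999999996] [413.7 262. ]
[138, 0, 14.4] [415.9 281.7]
```

View pics/s2c.png

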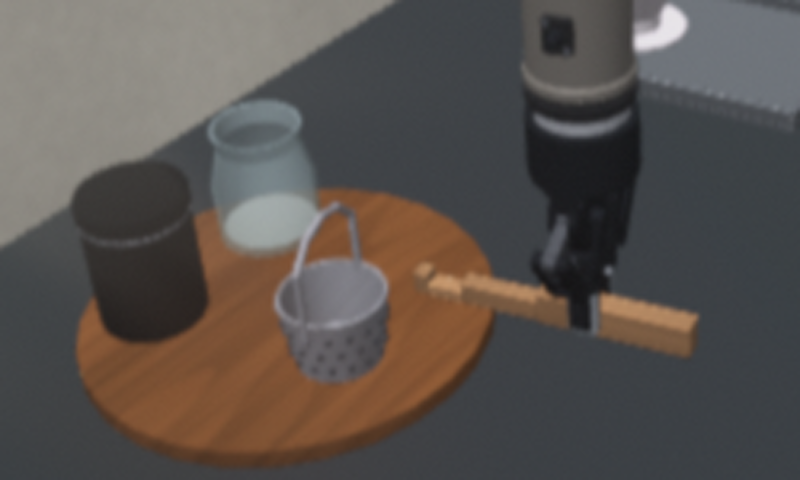

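The side view shows the hook level, tip at (420,265) in the crop, pointing at the arch (apex (340,207)) below its top and above the rim. I advance 100 mm and then lift slowly.

Emit:
{"name": "jog_arm", "arguments": {
  "motion": [
    [[0.5,0,0,0,0,0,0],[0.5,0,0,0,0,0,0],[0.5,0,0,0,0,0,0],[0.5,0,0,0,0,0,0],[0.5,0,0,0,0,0,0],[0.5,0,0,0,0,0,0],[0.5,0,0,0,0,0,0],[0.5,0,0,0,0,0,0],[0.5,0,0,0,0,0,0],[0.5,0,0,0,0,0,0],[0,0,0,0,0,0,0],[0,0,0,0,0,0,0]]
  ]
}}

```text
clock: 13.45
tool_pos: [0.4612, 0.2975, 0.1347]
tool_rot: [3.125, 0.318, -0.001]
ft_force: [-0.9, -0.4, -0.8]
finger_gap: 0.0162
grasp_force: 80.4
```

Run:
```python
from h import *
plan(np.r_[np.array([.5713,.3199])-.112*np.array([.9798,.1999]),.1344],.2013)
print(r.get_state()['ft_force'].round(2))
im=shot('side','s3.png')[220:320,140:290,::-1];t=shot('top','t3.png')[110:210,150:300,::-1]
cv2.imwrite('pics/s3c.png',cv2.resize(np.hstack([im,t]),(800,267),interpolation=cv2.INTER_CUBIC))
```

```text
t 13.45 pos [0.4612 0.2975 0.1347] shift now [0.3 0.  0.3] shift after turn [0.3 0.  0.3] turn deg [0.01 0.04 0.08]
[-0.91 -0.4  -0.83]
```

View pics/s3c.png

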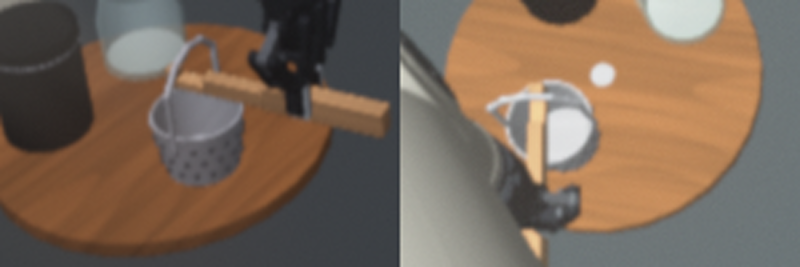

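The view shows the hook through the arch: tip at (180,80) in the crop's side view, notch under the bar, clear of the rim. I lift now.

Emit:
{"name": "jog_arm", "arguments": {
  "motion": [
    [[0,0,-0.4,0,0,0,0],[0,0,-0.4,0,0,0,0],[0,0,-0.4,0,0,0,0],[0,0,-0.1,0,0,0,0],[0,0,-0.1,0,0,0,0],[0,0,-0.1,0,0,0,0],[0,0,-0.1,0,0,0,0],[0,0,-0.1,0,0,0,0],[0,0,-0.1,0,0,0,0],[0,0,-0.1,0,0,0,0],[0,0,-0.1,0,0,0,0],[0,0,-0.1,0,0,0,0],[0,0,-0.1,0,0,0,0],[0,0,-0.15,0,0,0,0],[0,0,-0.25,0,0,0,0],[0,0,-0.25,0,0,0,0],[0,0,-0.25,0,0,0,0],[0,0,-0.25,0,0,0,0],[0,0,-0.25,0,0,0,0],[0,0,0,0,0,0,0]]
  ]
}}

```text
clock: 15.55
tool_pos: [0.4618, 0.2979, 0.2078]
tool_rot: [-3.125, -0.318, -0.002]
ft_force: [0.2, -0.1, -2.4]
finger_gap: 0.0161
grasp_force: 80.2
```

Emit:
{"name": "jog_arm", "arguments": {
  "motion": [
    [[0,0,-0.25,0,0,0,0],[0,0,-0.25,0,0,0,0],[0,0,-0.25,0,0,0,0],[0,0,-0.25,0,0,0,0],[0,0,-0.25,0,0,0,0],[0,0,0,0,0,0,0],[0,0,0,0,0,0,0],[0,0,0,0,0,0,0],[0,0,0,0,0,0,0],[0,0,0,0,0,0,0]]
  ]
}}

```text
clock: 16.55
tool_pos: [0.4613, 0.2974, 0.2316]
tool_rot: [3.125, 0.318, -0.001]
ft_force: [0.0, -0.2, -2.6]
finger_gap: 0.0161
grasp_force: 80.2
```

Run:
```python
from h import *
st=r.get_state();print(st['clock'],st['tool_pos'].round(4),st['ft_force'].round(2),st['moment'].round(3))
E={}
for n in('side','top'):
    shot(n,n+'4.png')
    for d in r.recognise(n,'basket')[:1]:print(n,np.round(d['extent']),d['p'])
M=R.from_rotvec(st['tool_rot']);a=st['tool_pos']+M.apply([.112,0,.0044-.003]);print('saddle bar',a.round(4))
for n in('side','top'):print(n,[proj(n,a-[0,0,h]).round(1).tolist() for h in(0,.07,.13)])
```

```text
16.55 [0.4613 0.2974 0.2316] [ 0.   -0.17 -2.57] [0.007 0.191 0.004]
side [194. 206. 228. 269.] 0.81
top [176. 129. 220. 168.] 0.58
saddle bar [0.571  0.3199 0.2302]
side [[207.0, 213.0], [210.7, 238.0], [213.7, 258.3]]
top [[187.6, 135.9], [197.6, 146.6], [205.1, 154.6]]
```

The basket hangs: the wrist force rose by about 1.6 N, and the networks find it raised where predicted. I carry it sideways with gentle ramps.

Emit:
{"name": "jog_arm", "arguments": {
  "motion": [
    [[-0.02,0.07,0,0,0,0,0],[-0.04,0.14,0,0,0,0,0],[-0.06,0.22,0,0,0,0,0],[-0.08,0.29,0,0,0,0,0],[-0.1,0.36,0,0,0,0,0],[-0.12,0.43,0,0,0,0,0],[-0.13,0.48,0,0,0,0,0],[-0.13,0.48,0,0,0,0,0],[-0.13,0.48,0,0,0,0,0],[-0.13,0.48,0,0,0,0,0],[-0.13,0.48,0,0,0,0,0],[-0.13,0.48,0,0,0,0,0],[-0.13,0.48,0,0,0,0,0],[-0.13,0.48,0,0,0,0,0],[-0.13,0.48,0,0,0,0,0],[-0.13,0.48,0,0,0,0,0],[-0.13,0.48,0,0,0,0,0],[-0.13,0.48,0,0,0,0,0],[-0.13,0.48,0,0,0,0,0],[-0.13,0.48,0,0,0,0,0]]
  ]
}}

```text
clock: 18.75
tool_pos: [0.4506, 0.1264, 0.2319]
tool_rot: [3.125, 0.318, 0.0]
ft_force: [-0.8, -0.1, -2.0]
finger_gap: 0.0162
grasp_force: 80.2
```

Emit:
{"name": "jog_arm", "arguments": {
  "motion": [
    [[-0.13,0.48,0,0,0,0,0],[-0.13,0.48,0,0,0,0,0],[-0.13,0.48,0,0,0,0,0],[-0.13,0.48,0,0,0,0,0],[-0.13,0.48,0,0,0,0,0],[-0.13,0.48,0,0,0,0,0],[-0.13,0.48,0,0,0,0,0],[-0.13,0.48,0,0,0,0,0],[-0.13,0.48,0,0,0,0,0],[-0.13,0.48,0,0,0,0,0],[-0.13,0.48,0,0,0,0,0],[-0.13,0.48,0,0,0,0,0],[-0.13,0.48,0,0,0,0,0],[-0.13,0.48,0,0,0,0,0],[-0.13,0.48,0,0,0,0,0],[-0.13,0.48,0,0,0,0,0],[-0.13,0.48,0,0,0,0,0],[-0.13,0.48,0,0,0,0,0],[-0.13,0.48,0,0,0,0,0],[-0.13,0.48,0,0,0,0,0]]
  ]
}}

```text
clock: 20.75
tool_pos: [0.4384, -0.0721, 0.2319]
tool_rot: [3.125, 0.318, -0.0]
ft_force: [0.4, -0.3, -2.5]
finger_gap: 0.0162
grasp_force: 80.2
```

Emit:
{"name": "jog_arm", "arguments": {
  "motion": [
    [[-0.13,0.48,0,0,0,0,0],[-0.13,0.48,0,0,0,0,0],[-0.13,0.48,0,0,0,0,0],[-0.13,0.48,0,0,0,0,0],[-0.13,0.48,0,0,0,0,0],[-0.13,0.48,0,0,0,0,0],[-0.13,0.48,0,0,0,0,0],[-0.13,0.48,0,0,0,0,0],[-0.13,0.48,0,0,0,0,0],[-0.13,0.48,0,0,0,0,0],[-0.13,0.48,0,0,0,0,0],[-0.13,0.48,0,0,0,0,0],[-0.13,0.48,0,0,0,0,0],[-0.13,0.48,0,0,0,0,0],[-0.13,0.48,0,0,0,0,0],[-0.13,0.48,0,0,0,0,0],[-0.13,0.48,0,0,0,0,0],[-0.13,0.48,0,0,0,0,0],[-0.13,0.48,0,0,0,0,0],[-0.12,0.43,0,0,0,0,0]]
  ]
}}

```text
clock: 22.75
tool_pos: [0.4261, -0.2697, 0.2319]
tool_rot: [3.125, 0.318, -0.0]
ft_force: [0.3, -0.4, -1.6]
finger_gap: 0.0161
grasp_force: 80.2
```

Emit:
{"name": "jog_arm", "arguments": {
  "motion": [
    [[-0.1,0.36,0,0,0,0,0],[-0.08,0.29,0,0,0,0,0],[-0.06,0.22,0,0,0,0,0],[-0.04,0.14,0,0,0,0,0],[-0.02,0.07,0,0,0,0,0],[0,0,0,0,0,0,0],[0,0,0,0,0,0,0],[0,0,0,0,0,0,0]]
  ]
}}

```text
clock: 23.55
tool_pos: [0.4247, -0.2908, 0.2319]
tool_rot: [3.125, 0.319, 0.0]
ft_force: [0.5, -0.1, -2.1]
finger_gap: 0.0168
grasp_force: 80.2
```

Run:
```python
from h import *
plan([.424,-.302,.22],.2013)
st=r.get_state();print(st['ft_force'].round(2),st['moment'].round(3))
M=R.from_rotvec(st['tool_rot']);a=st['tool_pos']+M.apply([.112,0,.0014]);print('bar',a.round(4))
for n in('side','top'):
    shot(n,n+'5.png')
    for l in('basket','dripper'):
        for d in r.recognise(n,l)[:1]:print(n,l,np.round(d['extent']),round(d['p'],2))
    print(n,[proj(n,a-[0,0,h]).round(1).tolist() for h in(0,.07,.13)])
t=cv2.imread('pics/top5.png')[110:260,350:500];s=cv2.imread('pics/side5.png')[100:250,260:410]
cv2.imwrite('pics/p5.png',cv2.resize(np.hstack([t,s]),(800,400),interpolation=cv2.INTER_CUBIC))
```

```text
t 23.55 pos [ 0.4247 -0.2908  0.2319] shift now [-3.  10.8 11.9] shift after turn [-2.9 10.8 11.9] turn deg [ 0.   -0.    0.12]
[ 0.49 -0.11 -2.06] [-0.054  0.128  0.028]
bar [ 0.5344 -0.2682  0.2306]
side basket [336. 123. 361. 170.] 0.59
side dripper [295. 149. 326. 187.] 0.64
side [[348.8, 125.9], [348.4, 146.7], [348.0, 163.7]]
top basket [421. 181. 469. 219.] 0.76
top [[450.6, 190.4], [440.8, 197.3], [433.5, 202.3]]
```

View pics/p5.png

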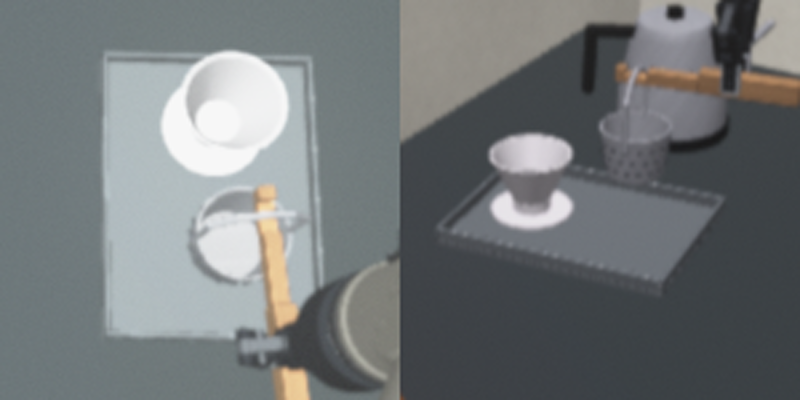

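The last picture shows the basket hanging upright over the tray's near half (about (240,245) in the left crop), clear of the rim and of the dripper at (215,115). I lower it slowly.

Emit:
{"name": "jog_arm", "arguments": {
  "motion": [
    [[0,0,0.1,0,0,0,0],[0,0,0.2,0,0,0,0],[0,0,0.3,0,0,0,0],[0,0,0.4,0,0,0,0],[0,0,0.4,0,0,0,0],[0,0,0.4,0,0,0,0],[0,0,0.4,0,0,0,0],[0,0,0.4,0,0,0,0],[0,0,0.4,0,0,0,0],[0,0,0.4,0,0,0,0],[0,0,0.3,0,0,0,0],[0,0,0.2,0,0,0,0],[0,0,0.1,0,0,0,0],[0,0,0.07,0,0,0,0],[0,0,0.07,0,0,0,0],[0,0,0.07,0,0,0,0],[0,0,0.07,0,0,0,0]]
  ]
}}

```text
clock: 25.55
tool_pos: [0.4248, -0.2912, 0.1464]
tool_rot: [3.125, 0.318, 0.001]
ft_force: [-1.1, -0.1, -2.7]
finger_gap: 0.0161
grasp_force: 80.2
```

Emit:
{"name": "jog_arm", "arguments": {
  "motion": [
    [[0,0,0.07,0,0,0,0],[0,0,0.07,0,0,0,0],[0,0,0.07,0,0,0,0],[0,0,0.07,0,0,0,0],[0,0,0.07,0,0,0,0],[0,0,0.07,0,0,0,0],[0,0,0.07,0,0,0,0],[0,0,0.07,0,0,0,0],[0,0,0.07,0,0,0,0],[0,0,0.07,0,0,0,0],[0,0,0.07,0,0,0,0],[0,0,0.07,0,0,0,0],[0,0,0.07,0,0,0,0],[0,0,0.07,0,0,0,0],[0,0,0.07,0,0,0,0],[0,0,0.1,0,0,0,0],[0,0,0.1,0,0,0,0],[0,0,0.1,0,0,0,0],[0,0,0.1,0,0,0,0],[0,0,0,0,0,0,0]]
  ]
}}

```text
clock: 27.55
tool_pos: [0.4244, -0.291, 0.117]
tool_rot: [-3.125, -0.318, 0.001]
ft_force: [0.0, -0.2, -0.4]
finger_gap: 0.0162
grasp_force: 80.3
```

Run:
```python
from h import *
plan([.4247,-.2908,.115],.2013)
st=r.get_state();print(st['ft_force'].round(2),st['moment'].round(3))
a=np.array([.5344,-.2682,.005])
for n in('side','top'):
    shot(n,n+'6.png')
    for d in r.recognise(n,'basket')[:1]:print(n,np.round(d['extent']),round(d['p'],2))
    print(n,[proj(n,a+[0,0,h]).round(1).tolist() for h in(.13,.06,0)])
```

```text
t 27.55 pos [ 0.4244 -0.291   0.117 ] shift now [ 0.3 -0.2  2. ] shift after turn [ 0.3 -0.2  2. ] turn deg [-0.02  0.03  0.09]
[ 0.01 -0.19 -0.43] [-0.008 -0.001  0.077]
side [339. 152. 358. 197.] 0.79
side [[348.2, 154.0], [347.8, 173.5], [347.4, 189.6]]
top [415. 189. 453. 224.] 0.78
top [[437.5, 199.5], [429.5, 205.1], [423.5, 209.2]]
```

The weight is off the hook (wrist force back to −0.4 N) and the tip is about 11 mm below the bar. I back straight out, then check.

Emit:
{"name": "jog_arm", "arguments": {
  "motion": [
    [[0,0,0,0,0,0,0],[-0.1,0,0,0,0,0,0],[-0.2,0,0,0,0,0,0],[-0.3,0,0,0,0,0,0],[-0.4,0,0,0,0,0,0],[-0.5,0,0,0,0,0,0],[-0.5,0,0,0,0,0,0],[-0.5,0,0,0,0,0,0],[-0.5,0,0,0,0,0,0],[-0.5,0,0,0,0,0,0],[-0.5,0,0,0,0,0,0],[-0.5,0,0,0,0,0,0],[0,0,0,0,0,0,0],[0,0,0,0,0,0,0]]
  ]
}}

```text
clock: 29.15
tool_pos: [0.3366, -0.3094, 0.1174]
tool_rot: [3.125, 0.317, 0.001]
ft_force: [0.3, 0.6, -1.2]
finger_gap: 0.0163
grasp_force: 80.3
```

Run:
```python
from h import *
plan([.5556,.0152,.2],.024)
for n in('side','top'):
    shot(n,n+'7.png')
    for d in r.recognise(n,'basket')[:1]:print(n,np.round(d['extent']),round(d['p'],2))
```

```text
t 29.15 pos [ 0.3366 -0.3094  0.1174] shift now [ 279.9 -273.9  -82.5] shift after turn [ 226.8 -319.3  -82.6] turn deg [ 0.02 -0.03 10.22]
side [336. 152. 359. 199.] 0.77
top [413. 192. 454. 225.] 0.69
```

Emit:
{"name": "jog_arm", "arguments": {
  "motion": [
    [[0,0,-0.5,0,0,0,0],[0,0,-0.9,0,0,0,0],[0,0,-0.9,0,0,0,0],[0,0,-0.9,0,0,0,0],[0,0,-0.9,0,0,0,0],[0,0,0,0,0,0.85,0],[0,0,0,0,0,0.85,0],[0,0,0,0,0,0.85,0],[0.5,-0.9,0,0,0,0,0],[0.5,-0.9,0,0,0,0,0],[0.5,-0.9,0,0,0,0,0],[0.5,-0.9,0,0,0,0,0],[0.5,-0.9,0,0,0,0,0],[0.5,-0.9,0,0,0,0,0],[0.5,-0.9,0,0,0,0,0],[0.5,-0.9,0,0,0,0,0],[0.5,-0.9,0,0,0,0,0],[0.5,-0.9,0,0,0,0,0]]
  ]
}}

```text
clock: 31.15
tool_pos: [0.4326, -0.126, 0.2001]
tool_rot: [3.141, 0.04, 0.001]
ft_force: [0.1, -0.4, -0.7]
finger_gap: 0.0164
grasp_force: 80.4
```

Emit:
{"name": "jog_arm", "arguments": {
  "motion": [
    [[0.5,-0.9,0,0,0,0,0],[0.5,-0.9,0,0,0,0,0],[0.5,-0.9,0,0,0,0,0],[0.5,-0.9,0,0,0,0,0],[0.5,-0.9,0,0,0,0,0],[0.5,-0.9,0,0,0,0,0],[0.5,-0.9,0,0,0,0,0],[0,0,0,0,0,0,0],[0,0,0.8,0,0,0,0],[0,0,0.8,0,0,0,0],[0,0,0.8,0,0,0,0],[0,0,0.8,0,0,0,0],[0,0,0.8,0,0,0,0],[0,0,0.8,0,0,0,0],[0,0,0.8,0,0,0,0],[0,0,0.8,0,0,0,0],[0,0,0.8,0,0,0,0],[0,0,0.8,0,0,0,0],[0,0,0,0,0,0,0]]
  ]
}}

```text
clock: 33.05
tool_pos: [0.497, -0.0004, 0.0379]
tool_rot: [3.14, 0.038, -0.007]
ft_force: [-0.7, -0.9, -0.4]
finger_gap: 0.0161
grasp_force: 80.4
```

Emit:
{"name": "jog_arm", "arguments": {
  "motion": [
    [[0,0,0.2,0,0,0,0],[0,0,0.2,0,0,0,0],[0,0,0.2,0,0,0,0],[0,0,0.2,0,0,0,0],[0,0,0.2,0,0,0,0],[0,0,0.1,0,0,0,0],[0,0,0.06,0,0,0,0],[0,0,0,0,0,0,0]]
  ]
}}

```text
clock: 33.85
tool_pos: [0.4987, 0.0008, 0.0159]
tool_rot: [3.141, 0.039, -0.0]
ft_force: [-0.3, 0.1, 0.3]
finger_gap: 0.0162
grasp_force: 80.4
```

Emit:
{"name": "jog_arm", "arguments": {
  "motion": [
    [[0,0,0.05,0,0,0,0],[0,0,0,0,0,0,0.3],[0,0,0,0,0,0,0.4],[0,0,0,0,0,0,0.7],[0,0,0,0,0,0,0.7],[0,0,0,0,0,0,0.7],[0,0,-0.3,0,0,0,0.7],[0,0,-0.8,0,0,0,0.7],[0,0,-0.9,0,0,0,0.7],[0,0,-0.9,0,0,0,0.7],[0,0,-0.9,0,0,0,0.7],[0,0,-0.9,0,0,0,0.7],[0,0,-0.9,0,0,0,0.7],[0,0,-0.9,0,0,0,0.7],[0,0,0,0,0,0,0.7],[0,0,0,0,0,0,0.7]]
  ]
}}

```text
clock: 35.45
tool_pos: [0.4988, 0.0008, 0.1452]
tool_rot: [3.141, 0.039, 0.001]
ft_force: [0.1, 0.2, -0.1]
finger_gap: 0.0598
grasp_force: 0.0
```

Run:
```python
from h import *
st=r.get_state();print(st['clock'],st['tool_pos'].round(3),st['finger_gap'])
for n in('side','top','wrist'):
    shot(n,n+'8.png')
    for l in('basket','hook','dripper','server','canister'):
        for d in r.recognise(n,l)[:2]:print(n,l,np.round(d['extent']),round(d['p'],2))
for l,p in[('tip',[.636,.003,.018]),('end',[.423,-.001,.026])]:print(l,[proj(n,np.array(p),st).round(1).tolist() for n in('side','top','wrist')])
```

```text
35.45 [0.499 0.001 0.145] 0.059755667501408635
side basket [337. 167. 360. 197.] 0.64
side hook [274. 216. 338. 241.] 0.94
side hook [411. 198. 433. 240.] 0.6
side dripper [272. 215. 338. 241.] 0.72
side dripper [294. 158. 326. 187.] 0.53
side server [174. 204. 208. 250.] 0.55
side canister [131. 219. 176. 277.] 0.8
top basket [165.  82. 286. 200.] 0.58
top hook [377. 286. 440. 321.] 0.72
top hook [409. 189. 450. 223.] 0.61
top dripper [410. 127. 455. 172.] 0.81
top server [234.  78. 274. 124.] 0.56
top canister [181.  71. 224. 118.] 0.91
wrist hook [310.  16. 332. 288.] 0.77
wrist hook [615. 364. 640. 384.] 0.7
tip [[272.8, 216.5], [330.8, 158.3], [321.2, 13.2]]
end [[335.0, 235.6], [320.6, 233.9], [319.1, 289.1]]
```

The hook lies where predicted and the basket and bystanders have not moved, so I hand in.

```bash
python3 -c "
from workcell import r
print(r.close_job())"
```

```text
the job is handed in; nothing more can be done
None
```

I handed the job in at about 36 s of the 67 s limit, with the basket set down on the tray's free half and the hook back on the bare counter. No verdict came back; the final camera check found both in place and the canister, server and dripper where they started, though the arch was not recognised in that last look.

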